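Pack the parts chest at the second-hand tool stall

TASK

Pack the little two-drawer chest for a buyer: thread the grinder spindle parts onto the post in the one drawer, seated in the order bearing, spacer, washer, retainer collar, and lay every brass padlock that is lying on the table into the other drawer. When the stack is complete push its drawer home, and the padlock drawer too once it is loaded: each smoothly, without slamming, until it snaps into its catch and sits fully home. Leave the other goods on the stall where they are.

Things in the scene. Friction and masses are not known exactly. Their poses are not given: they have to be found in the camera images.
- chest: low two-drawer parts chest, grey steel, 210 deep (x) x 320 wide (y) x 80 high, fixed to the table; origin at the centre of its underside. Its front looks along its own -x; the drawers slide out along -x. Drawer centre lines at y = +78 mm (spindle drawer) and -78 mm (tray drawer) in the chest's frame
- spindle_drawer (a joint): how far the drawer at the chest's +y side, the one with the post, is out, m: 0 = home, most 0.16, starts 0.125 to 0.155. Slides along the chest's x. Friction 1 N plus 12 N per m/s; a sprung catch resists with about 5 N in the last 14 mm and, its top passed 6 mm short of home, pulls the drawer home against a stop. Joint only slides: push anywhere on the pull bar or front panel
- tray_drawer (a joint): the same for the equally large drawer at the chest's -y side, an empty tray without a post; same friction and catch. Both drawers: inside 134 mm wide (y), side walls to 50 mm and blue front panel (12 mm thick) to 72 mm above the table; the chest's opening leaves 54 mm above the drawer floor
- spindle_drawer_pull (a point): middle of the pull bar of the drawer with the post: a steel bar 11 mm thick and 85 long, along the chest's y, 35 mm in front of the drawer's front panel, 45 mm above the table. Axes as the chest's
- tray_drawer_pull (a point): middle of the pull bar of the tray drawer, alike
- post_foot (a point): foot of the upright post, on its axis, at the top of the drawer's floor (20 mm above the table); the post is 14 mm in diameter, 45 mm tall, with a 3 mm chamfer at the top; 55 mm behind the inner face of the drawer's front panel and midway across. Axes as the chest's, moves with the drawer
- tray_floor (a point): point on the top of the tray drawer's floor (20 mm above the table), midway across the drawer, 55 mm behind the inner face of its front panel; the floor runs from 55 mm before to 131 mm behind it. Axes as the chest's, moves with the drawer
- bearing_center (a point): ball bearing: steel ring, two races with balls between, 42 outside, 18 bore, 10 thick, lying flat on the table at the start. Position at its centre, on the axis, half-way up; z is its axis.
- spacer_center (a point): spacer: plain narrow aluminium tube, 28 outside, 18 bore, 14 tall, standing on its end. Position at its centre, on the axis, half-way up; z is its axis.
- washer_center (a point): flat steel washer, the widest and thinnest ring, 48 outside, 18 bore, 5 thick, lying flat. Position at its centre, on the axis, half-way up; z is its axis.
- retainer_center (a point): retainer collar: dark knurled steel collar, 36 outside, 18 bore, 12 thick, lying flat. Position at its centre, on the axis, half-way up; z is its axis.
- padlock1_center (a point): brass padlock lying flat (may be absent): body 30 long (x) x 34 wide (y) x 16 thick (z), steel shackle sticking out 22 mm beyond the body at its +x end. Position at the centre of the brass body, half-way up (8 mm above what it lies on)
- padlock2_center (a point): brass padlock lying flat (may be absent): body 30 long (x) x 34 wide (y) x 16 thick (z), steel shackle sticking out 22 mm beyond the body at its +x end. Position at the centre of the brass body, half-way up (8 mm above what it lies on)
- padlock3_center (a point): brass padlock lying flat (may be absent): body 30 long (x) x 34 wide (y) x 16 thick (z), steel shackle sticking out 22 mm beyond the body at its +x end. Position at the centre of the brass body, half-way up (8 mm above what it lies on)
- tape_measure: yellow tape measure, 66 x 36 x 62 high; other stock, to be left alone; origin at the centre of its underside
- toy_car: green toy car, 100 x 46 x 45 high; other stock, to be left alone; origin at the centre of its underside
- wrench: steel wrench lying flat, 180 long along its x, 38 wide; other stock, to be left alone; origin at the centre of its underside
- screwdriver: black-handled screwdriver lying flat, 190 long along its x, 26 thick; other stock, to be left alone; origin at the centre of its underside
- clamp: red G-clamp lying flat, about 190 (x) x 100 (y) x 16 high; other stock, to be left alone; origin at the centre of its underside
There are look-alikes about, which are no part of the job. Leave any purple look-alike of the part that bears bearing_center alone.

How it is judged:
By the outcome, as a careful person would: the job done as asked, in the order asked, and still so for the second after the job is handed in, with the robot touching nothing.
Of padlock1, padlock2, padlock3 only 1 to 3 are there at a start; the rules pass over those that are not, and their reading is None.
At some moment in a run one of bearing, spacer, washer, retainer, padlock1, padlock2, padlock3 may be knocked a few centimetres aside while the robot is not near it.
Once in a run the grip may slacken for a moment while it holds something.
It also fails if it takes over 210 s, if anything falls off the work surface, if the arm or the gripper's body presses on something with over 40 N, if the wrist force passes 120 N, or if a joint passes its speed limit or range.

ROBOT

A 6-joint arm with a two-finger parallel gripper is mounted at the origin on the work surface. World frame = base frame: x ahead of the robot, y to its left, z up, the work surface at z = 0. Lengths are in m, angles in rad, forces in N, time in s.
With the tool pointing down it reaches from about 0.275 to 1 m from the base axis. Payload 8.4 kg.
Tool frame: the origin (TCP) lies on the centre line of the jaws, within the pads' length; the fingertips stand 17 mm ahead of it and the grasp point (between the pads) lies 2 mm behind it (bot.tcp_to_tips is the y of the fingertips in the tool frame, in m); y points along the fingers, z is the direction in which the jaws open and shut, and the axes are right-handed (so a half turn about y gives the same grasp; the last joint's range is limited). The gripper opens to 85 mm and grips with 20 to 120 N. Pads are 22 mm wide; open, the fingers measure 114 mm over their backs; the gripper's body (76 mm by 85 mm) begins 54 mm behind the grasp point. The pads swing forward as they close: fully open they stand 13 mm farther back than shut.
Start: joints at [-1.25, 0.353, 1.633, -0, 1.155, -0.002], TCP at [0.198, -0.593, 0.248] pointing down, gripper open.
Joint ranges: [-2.63, 2.63], [-0.92, 2.1], [0.06, 2.66], [-1.3, 4.44], [0, 2.69], [-3.02, 3.02]. Speed limits (rad/s): [2.22, 2.22, 2.79, 3.14, 3.14, 3.14].

INTERFACE

Orientations are given as a unit quaternion [x, y, z, w].
In Python, from workcell import bot, hand, kinematics, get_obs, vision, hand_in gives the robot as it stands. The module is installed in compiled form; this text tells all that it offers. Calls block until the motion is done:
- bot.reach(position, orientation): joint-space move of the TCP to a pose.
- bot.servo_line(position, ori=None, velocity=0.15): straight line of the TCP; ori=None keeps the orientation; velocity is the mean speed in m/s.
- bot.goto_joints(angles): joint-space move.
- hand.move_gripper(opening, strength=None): finger opening in m; strength is the grip in N (None keeps the last); returns when the fingers have stopped.
- bot.dwell(seconds).
- kinematics.solve_ik(position, orientation): joint angles nearest the present ones, or None.
- get_obs(): the state.
- vision.read_camera(name): name is "scene" or "top" or "wrist"; returns a dict with "frame" (400x640x3 uint8, red, green, blue), "intrinsics" (3x3 intrinsics, pixels), "view" (4x4, takes a point from world to camera coordinates). Camera axes: x right, y down, z forward; pixel columns grow to the right and rows downward; lengths in m; the calibration is good to about 2 mm. A picture is of the moment at which its call begins. There is no depth.
A pose or a line that the arm cannot do raises bot.IKError and nothing moves.
- hand_in(): hands the job in, once; it reports no verdict.
The state is a dict: "time_s": time; "joint_pos": joint angles; "joint_vel": joint speeds; "joint_efforts": joint torques, N m; "position": TCP position; "orientation": TCP orientation; "wrist_force": force on the tool from outside, world axes, zero at the start; "ft_torque": the same for the moment, N m; "gripper_width": finger opening in m.
Only numpy, scipy, OpenCV 4.12 (cv2) and the standard library are available. Lean on these libraries where they do the work, as an engineer would, in place of code of your own. Each camera call takes 0.05 s, during which the arm holds its last target. There are 200 camera calls.

## Working session

There is one attempt and no reset: what is moved stays moved. The work goes in short steps, each a Python script; the robot and the scene stay as the last script left them, time stands still between calls to the robot, and variables do not carry over. Pictures are saved under pics/ and viewed, about 12 in all and at most 16, crops included, and the job is handed in when it is done.

```bash
mkdir -p pics; ls; python3 - <<'E'
from workcell import bot, hand, kinematics, get_obs, vision
import cv2,numpy as np
for n in("top","scene"):
    c=vision.read_camera(n); cv2.imwrite(f"pics/{n}0.png",c["frame"][:,:,::-1]); print(n,c["intrinsics"].tolist(),np.round(c["view"],4).tolist())
o=get_obs();print(o["position"],o["orientation"],o["time_s"],bot.tcp_to_tips)
E
```

```text
pics
top [[433.9735390766358, 0.0, 324.1357167386626], [0.0, 433.9735390766358, 202.8841917076662], [0.0, 0.0, 1.0]] [[0.0231, -0.9996, 0.0134, -0.0329], [-0.9807, -0.0253, -0.1938, 0.5818], [0.1941, -0.0087, -0.9809, 1.1924], [0.0, 0.0, 0.0, 1.0]]
scene [[445.0017118336809, 0.0, 319.2993608803355], [0.0, 445.0017118336809, 198.5696808057184], [0.0, 0.0, 1.0]] [[-0.4506, 0.8926, 0.0128, 0.2797], [0.6376, 0.3318, -0.6952, -0.3379], [-0.6248, -0.3051, -0.7187, 1.463], [0.0, 0.0, 0.0, 1.0]]
[ 0.19814042 -0.59234607  0.24761952] [-0.11370336  0.69835755 -0.6974758   0.11355961] 0.1 0.017
```

View pics/top0.png

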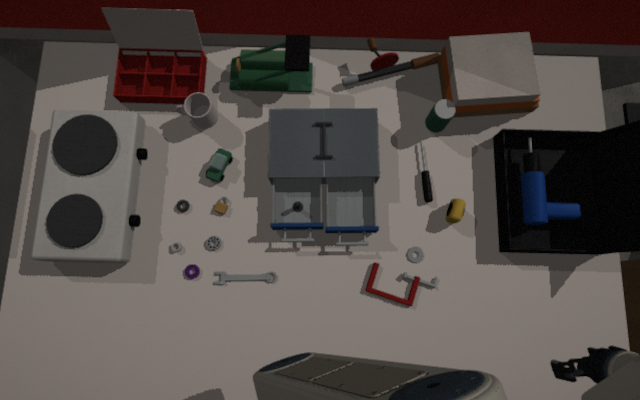

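View pics/scene0.png

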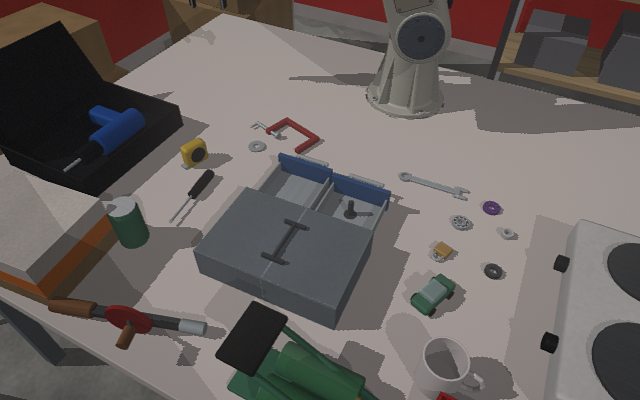

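The top view shows the bearing at (212,243), spacer (176,247), retainer (183,206), washer (415,255), purple decoy (192,271), and a padlock at (221,207). The post is at (297,207), with both drawers open. I see only one padlock so far, so I'll check by colour.

```bash
cat > h.py <<'E'
from workcell import bot, hand, kinematics, get_obs, vision, hand_in
import cv2,numpy as np
from scipy.spatial.transform import Rotation as R
def ray(cam,uv,z):
    K,V=np.array(cam["intrinsics"]),np.array(cam["view"])
    d=V[:3,:3].T@np.linalg.inv(K)@np.array([uv[0],uv[1],1.]); c=-V[:3,:3].T@V[:3,3]
    return c+d*(z-c[2])/d[2]
def proj(cam,p):
    q=np.array(cam["view"])[:3]@np.append(p,1); q=np.array(cam["intrinsics"])@q; return q[:2]/q[2]
def blobs(mask,amin=15):
    n,l,s,c=cv2.connectedComponentsWithStats(mask.astype(np.uint8)); return [(s[i][4],c[i].round(1),s[i][:4]) for i in range(1,n) if s[i][4]>=amin]
def down(yaw):
    """tool y down, jaw axis (tool z) at angle yaw in the xy plane"""
    z=np.array([np.cos(yaw),np.sin(yaw),0]);y=np.array([0,0,-1.]);x=np.cross(y,z)
    return R.from_matrix(np.c_[x,y,z]).as_quat()
E
python3 - <<'E'
from h import *
t=vision.read_camera("top"); s=vision.read_camera("scene")
for n,uv,z in [("bearing",(212,243),.01),("spacer",(176,247),.014),("retainer",(183,206),.012),("washer",(415,255),.005),("padlock",(221,208),.016),("posttop",(297,207),.065),("purple",(192,271),.01)]:
    p=ray(t,uv,z);print(n,p.round(3),np.hypot(*p[:2]).round(3),"scene px",proj(s,p).round())
for n,c in(("top",t),("scene",s)):
    h=cv2.cvtColor(c["frame"],cv2.COLOR_RGB2HSV)
    print(n,"gold",[ (a,tuple(m)) for a,m,b in blobs((abs(h[...,0].astype(int)-19)<9)&(h[...,1]>100)&(h[...,2]>60),8)])
    print(n,"blue",[(a,tuple(m),b.tolist()) for a,m,b in blobs((abs(h[...,0].astype(int)-110)<10)&(h[...,1]>120)&(h[...,2]>50))])
f=t["frame"][:,:,::-1]
a=cv2.resize(f[190:285,165:295],(780,570),interpolation=cv2.INTER_CUBIC);cv2.imwrite("pics/c1.png",a)
a=cv2.resize(f[100:250,260:460],(800,600),interpolation=cv2.INTER_CUBIC);cv2.imwrite("pics/c2.png",a)
o=get_obs();print(R.from_quat(o["orientation"]).as_matrix().round(2))
E
```

```text
bearing [0.464 0.306 0.01 ] 0.556 scene px [462. 220.]
spacer [0.449 0.409 0.014] 0.607 scene px [507. 230.]
retainer [0.571 0.4   0.012] 0.697 scene px [492. 267.]
washer [ 0.443 -0.29   0.005] 0.53 scene px [257. 144.]
padlock [0.567 0.286 0.016] 0.635 scene px [442. 246.]
posttop [0.567 0.059 0.065] 0.57 scene px [352. 198.]
purple [0.381 0.358 0.01 ] 0.523 scene px [491. 205.]
top gold [(np.int32(22), (np.float64(373.7), np.float64(42.2))), (np.int32(43), (np.float64(237.8), np.float64(63.4))), (np.int32(8), (np.float64(417.9), np.float64(60.4))), (np.int32(45), (np.float64(449.5), np.float64(92.9))), (np.int32(31), (np.float64(536.2), np.float64(100.8))), (np.int32(247), (np.float64(457.2), np.float64(209.2))), (np.int32(111), (np.float64(220.4), np.float64(207.5)))]
top blue [(np.int32(1290), (np.float64(546.4), np.float64(200.8)), [527, 171, 54, 51]), (np.int32(169), (np.float64(296.2), np.float64(224.5)), [271, 223, 52, 4]), (np.int32(165), (np.float64(352.4), np.float64(227.9)), [326, 226, 52, 4])]
scene gold [(np.int32(1075), (np.float64(197.3), np.float64(9.7))), (np.int32(3189), (np.float64(59.5), np.float64(31.9))), (np.int32(8), (np.float64(191.4), np.float64(23.6))), (np.int32(9), (np.float64(193.1), np.float64(28.9))), (np.int32(408), (np.float64(192.0), np.float64(150.7))), (np.int32(2771), (np.float64(60.5), np.float64(273.9))), (np.int32(178), (np.float64(442.7), np.float64(249.5))), (np.int32(12), (np.float64(107.1), np.float64(248.8))), (np.int32(124), (np.float64(123.5), np.float64(334.4))), (np.int32(14), (np.float64(357.9), np.float64(398.0)))]
scene blue [(np.int32(1692), (np.float64(114.5), np.float64(125.9)), [88, 105, 58, 50]), (np.int32(124), (np.float64(306.1), np.float64(162.4)), [279, 154, 53, 18]), (np.int32(119), (np.float64(353.5), np.float64(181.0)), [332, 173, 48, 18])]
[[-0.95 -0.    0.32]
 [-0.32  0.   -0.95]
 [ 0.   -1.   -0.  ]]
```

View pics/c2.png

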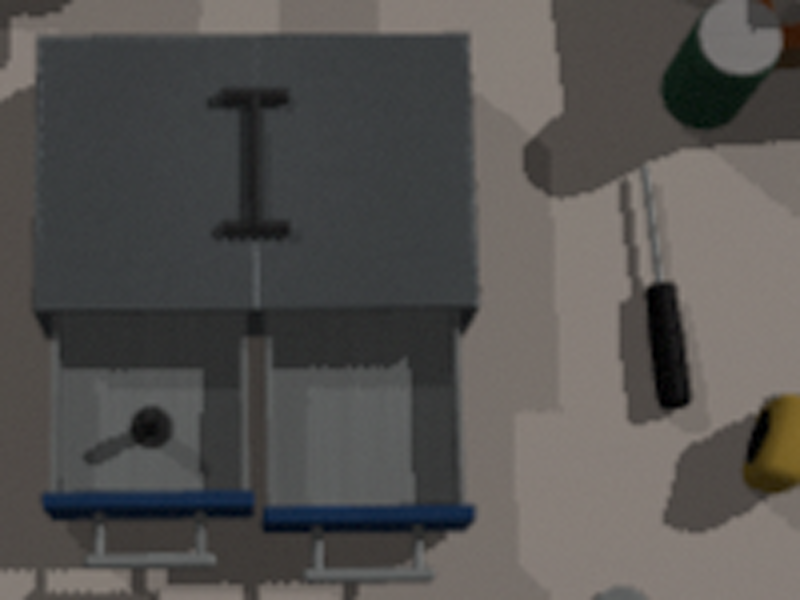

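Both views agree, and only one padlock shows in each. Next I'll look from above the bearing cluster with the wrist camera.

```bash
python3 - <<'E'
from h import *
bot.reach([.50,.33,.30],down(np.pi/2)); o=get_obs(); print(o["position"],o["time_s"],o["joint_pos"])
c=vision.read_camera("wrist");cv2.imwrite("pics/w1.png",c["frame"][:,:,::-1])
for p in [(.464,.306,.01),(.449,.409,.014),(.571,.4,.012),(.567,.286,.016)]: print(proj(c,p).round(1))
V=np.array(c["view"]);print("cam",-V[:3,:3].T@V[:3,3],V[2,:3])
t=vision.read_camera("top");cv2.imwrite("pics/t1.png",t["frame"][:,:,::-1])
E
```

```text
[0.50033267 0.32943341 0.29994541] 3.5917 [ 5.79869892e-01  2.68469517e-01  1.63363367e+00 -1.86998239e-04
  1.23959803e+00 -9.89817233e-01]
[298.1 125.1]
[389.2 111.7]
[376.2 213.7]
[283.  211.8]
cam [0.42771474 0.33152933 0.42592068] [ 2.82638331e-01 -6.36325474e-04 -9.59226339e-01]
```

View pics/w1.png

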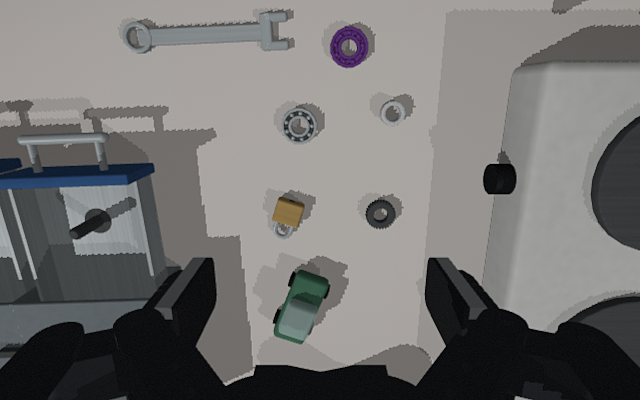

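The wrist view confirms the layout: bearing (299,124), spacer (391,111), retainer (380,213), padlock body (289,211), purple decoy (350,46). I'll look over the post, then pick the bearing.

```bash
cat >> h.py <<'E'
def hold(): 
    o=get_obs(); return round(o["gripper_width"],4)
def pick(x,y,z=.018,yaw=np.pi/2,op=.075,twice=True,up=.16,g=60):
    hand.move_gripper(op,30)
    ys=[yaw+np.pi/2,yaw] if twice else [yaw]
    bot.reach([x,y,.12],down(ys[0])); 
    bot.servo_line([x,y,z+.004],velocity=.12)
    for i,a in enumerate(ys):
        if i: hand.move_gripper(op); bot.reach([x,y,z+.004],down(a))
        bot.servo_line([x,y,z],velocity=.04)
        hand.move_gripper(0,g if i==len(ys)-1 else 20); print("grip",hold(),get_obs()["wrist_force"].round(1))
    bot.servo_line([x,y,up],velocity=.15); print("lifted",hold(),get_obs()["time_s"])
E
python3 - <<'E'
from h import *
w=lambda c,uv,z:ray(c,uv,z).round(4)
c=vision.read_camera("wrist")
B=w(c,(299.5,124),.006);print("bearing",B,"spacer",w(c,(391.5,111.5),.008),"ret",w(c,(380,213.5),.007),"pad",w(c,(289,211),.012))
bot.reach([.53,.06,.28],down(np.pi/2)); c=vision.read_camera("wrist");cv2.imwrite("pics/w2.png",c["frame"][:,:,::-1])
np.savez("w2.npz",frame=c["frame"],intrinsics=c["intrinsics"],view=c["view"])
pick(B[0],B[1])
c=vision.read_camera("wrist");cv2.imwrite("pics/w3.png",c["frame"][:,:,::-1])
E
```

```text
bearing [0.4631 0.3075 0.006 ] spacer [0.449  0.4129 0.008 ] ret [0.5724 0.4056 0.007 ] pad [0.5673 0.2931 0.012 ]
grip 0.0406 [ 0.3 -1.   5.6]
grip 0.0385 [-2.2 -1.6  9.3]
lifted 0.0386 11.5167
```

View pics/w2.png

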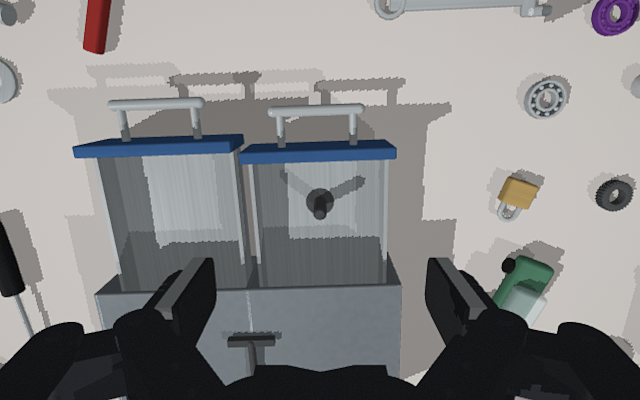

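View pics/w3.png

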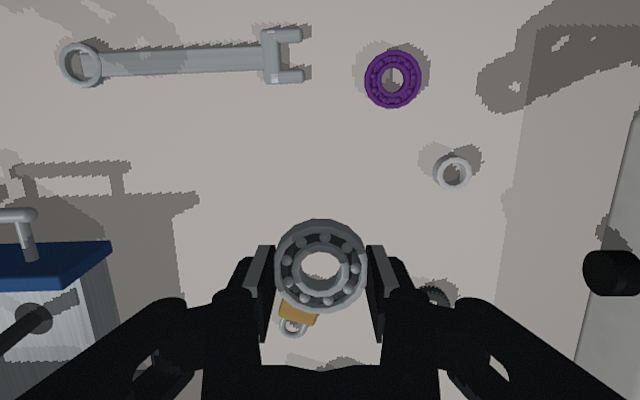

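The bearing is held at 38.6 mm and centred at (320,265). The post sits near (320,205), so I'll zoom in on it.

```bash
python3 - <<'E'
from h import *
a=cv2.imread("pics/w2.png")[160:250,260:380];b=cv2.imread("pics/w3.png")[200:300,260:380]
a=cv2.resize(cv2.convertScaleAbs(a,alpha=1.6,beta=20),(720,540),interpolation=cv2.INTER_CUBIC);cv2.imwrite("pics/c3.png",a)
c=np.load("w2.npz")
for z in (.02,.065): print(z,ray(c,(320,205),z).round(4), ray(c,(320,213),z).round(4))
for p in [(.567,.059,.065),(.567,.059,.02)]: print(proj(c,p))
c=vision.read_camera("wrist");o=get_obs()
for d in(0,.013,.017): print(d,proj(c,o["position"]+[0,0,-d]).round(1))
for d in(.008,.013): print(d,(ray(c,(320,265),o["position"][2]-d)-o["position"]).round(4))
E
```

```text
0.02 [0.5809 0.0626 0.02  ] [0.5905 0.0626 0.02  ]
0.065 [0.5665 0.0626 0.065 ] [0.575  0.0626 0.065 ]
[316.417683   205.43664205]
[316.80933028 193.22670163]
0 [315.3 283.1]
0.013 [315.8 267.6]
0.017 [315.9 263.4]
0.008 [-0.0038  0.0018 -0.008 ]
0.013 [-0.0013  0.0018 -0.013 ]
```

View pics/c3.png

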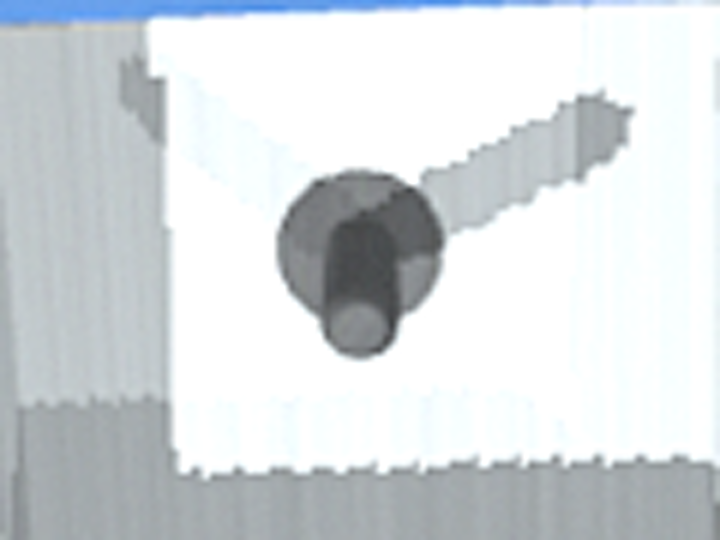

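```bash
python3 - <<'E'
from h import *
bot.reach([.47,.2,.18],down(np.pi/2));bot.reach([.64,.06,.18],down(np.pi/2)); c=vision.read_camera("wrist")
np.savez("w4.npz",frame=c["frame"],intrinsics=c["intrinsics"],view=c["view"]);print(hold(),get_obs()["time_s"],proj(c,(.577,.06,.065)))
cv2.imwrite("pics/w4.png",cv2.convertScaleAbs(c["frame"][:,:,::-1],alpha=1.6,beta=20))
E
```

```text
0.0387 13.0667 [315.35628494 109.50710603]
```

View pics/w4.png

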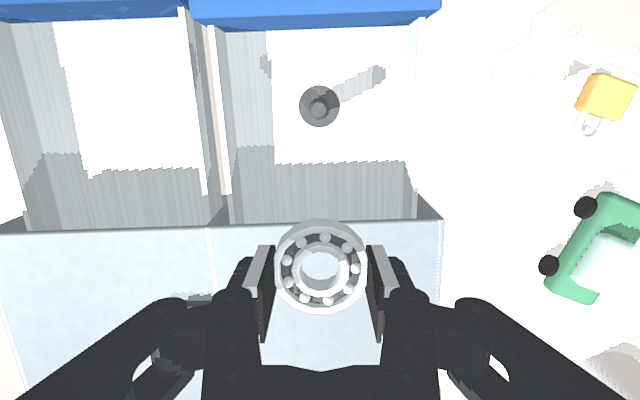

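Post top is at (318.5,108.5), which puts it at about (0.5775, 0.0595) after the camera offset. I'll lower in guarded steps.

```bash
cat >> h.py <<'E'
POST=np.array([.5775,.0595])
def insert(seat,top,relop,fmax=12):
    """thread held part: tcp z 'top' = part just above the post, 'seat' = seated"""
    x,y=POST; Q=down(np.pi/2)
    bot.reach([x,y,top+.03],Q); bot.servo_line([x,y,top],velocity=.1); f0=get_obs()["wrist_force"].copy()
    z=top
    while z>seat+.0005:
        z=max(seat,z-.004); bot.servo_line([x,y,z],velocity=.04); f=get_obs()["wrist_force"]-f0
        if abs(f[2])>fmax or np.hypot(f[0],f[1])>fmax: print("force",round(z,4),f.round(1),hold()); break
    else: print("reached",z,f.round(1),hold())
    return z
def release(op):
    hand.move_gripper(op); p=get_obs()["position"]; bot.servo_line([p[0],p[1],.15],velocity=.15)
    c=None; print("t",get_obs()["time_s"])
def snap(name,cam="wrist",save=True):
    c=vision.read_camera(cam); np.savez(name+".npz",frame=c["frame"],intrinsics=c["intrinsics"],view=c["view"])
    cv2.imwrite(f"pics/{name}.png",cv2.convertScaleAbs(c["frame"][:,:,::-1],alpha=1.5,beta=10)); return c
E
python3 - <<'E'
from h import *
insert(.038,.092,.07)
o=get_obs();print(o["position"],o["wrist_force"].round(1))
E
```

```text
reached 0.038 [0.1 0.3 4.5] 0.0387
[0.57853156 0.05954554 0.03871141] [-0.5 -0.   4.6]
```

```bash
sed -i 's/POST=np.array(\[.5775/POST=np.array([.578/' h.py; python3 - <<'E'
from h import *
release(.065)
bot.reach([.45,.3,.22],down(np.pi/2)); c=snap("w5"); print(proj(c,(.45,.411,.01)))
pick(.450,.411,op=.06)
snap("w6")
E
```

```text
t 18.725
[434.79783313 170.70347536]
grip 0.0268 [-1.1 -0.6  4.2]
grip 0.0251 [-1.6 -0.9  5.6]
lifted 0.0252 26.5667
```

```bash
python3 - <<'E'
import cv2,numpy as np
a=cv2.imread("pics/w5.png");b=cv2.imread("pics/w6.png")
cv2.imwrite("pics/m1.png",np.vstack([cv2.resize(a,(480,300)),cv2.resize(b,(480,300))]))
E
```

```text
(no output)
```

View pics/m1.png

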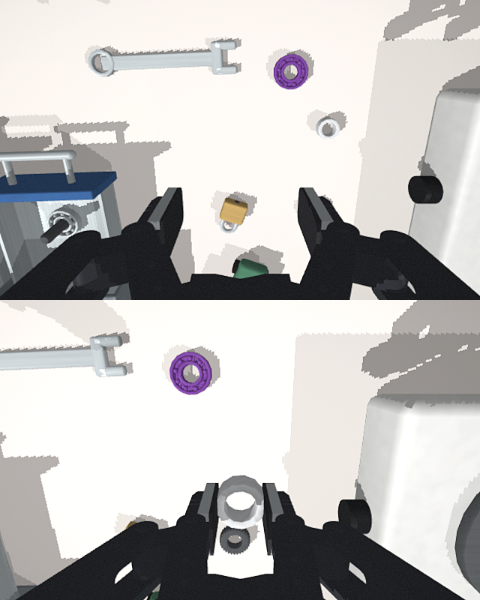

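The bearing is on the post at the left of the upper frame, and the spacer is held and centred in the lower. Next: insert the spacer, then look at the washer.

```bash
python3 - <<'E'
from h import *
bot.reach([.47,.2,.2],down(np.pi/2)); print(hold())
z=insert(.048,.092,.05)
print(get_obs()["position"],get_obs()["wrist_force"].round(1))
if z<.0505:
    release(.055); bot.reach([.42,-.19,.2],down(np.pi/2)); c=snap("w7"); print(proj(c,(.443,-.29,.005)),get_obs()["time_s"])
E
```

```text
0.0245
reached 0.048 [-0.2  0.2  3.8] 0.0253
[0.57882063 0.05956616 0.04836071] [0.3 0.1 3.9]
t 32.7083
[211.12536491 197.6658202 ] 33.9083
```

View pics/w7.png

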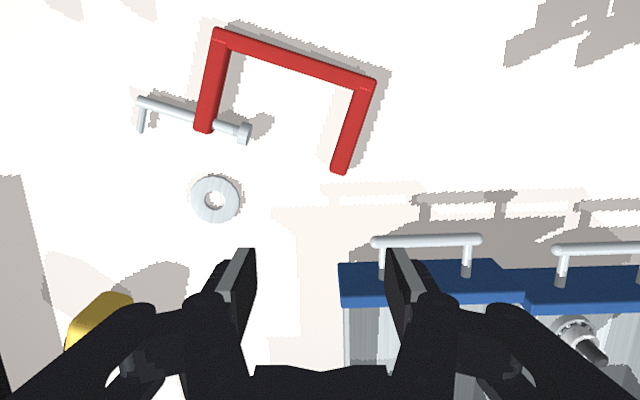

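Spacer is seated and the washer is at (215,199), about 60 mm clear of the clamp. I'll pick it low with a narrow opening.

```bash
python3 - <<'E'
from h import *
c=np.load("w7.npz"); p=ray(c,(215.5,199),.004); print(p)
pick(p[0]+.001,p[1]-.0015,z=.0165,op=.062)
snap("w8"); print(get_obs()["wrist_force"].round(1))
E
```

```text
[ 0.44460857 -0.28630986  0.004     ]
grip 0.0455 [-0.9  1.   5.3]
grip 0.043 [-3.6  1.9 12.7]
lifted 0.0432 45.35
[-1.1 -0.4 -0.1]
```

View pics/w8.png

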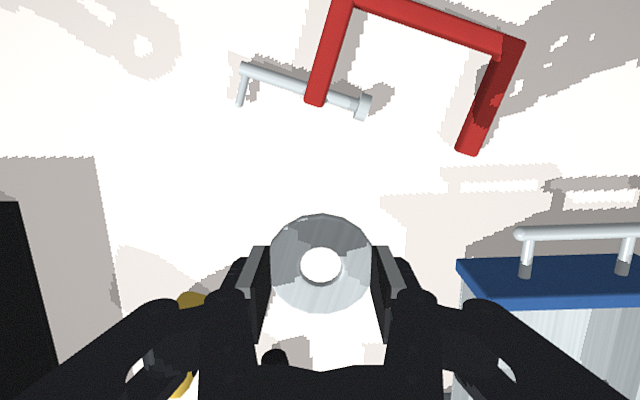

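The washer is held flat and centred. Next: insert it, look at the padlock and retainer area, and pick the retainer.

```bash
python3 - <<'E'
from h import *
bot.reach([.47,-.1,.2],down(np.pi/2)); print(hold())
z=insert(.0605,.09,.05)
print(get_obs()["position"],get_obs()["wrist_force"].round(1))
if z<.063:
    release(.065); bot.reach([.55,.33,.22],down(np.pi/2)); c=snap("w9"); print(proj(c,(.573,.404,.007)),get_obs()["time_s"])
E
```

```text
0.0432
reached 0.0605 [0.6 1.2 7.8] 0.043
[0.57906929 0.0595279  0.06140361] [0.6 0.5 7.5]
t 50.575
[394.87513951 193.51979538] 51.7083
```

View pics/w9.png

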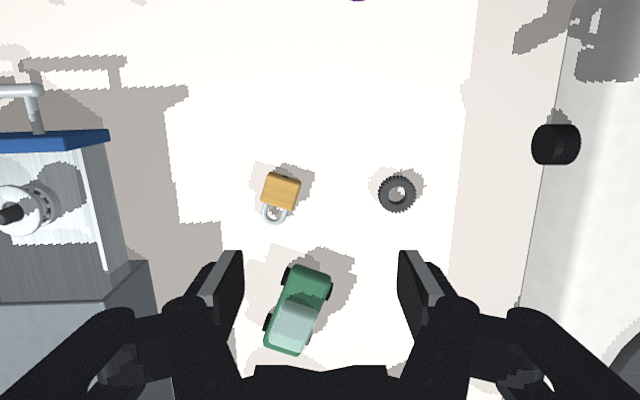

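The washer is on the post. The retainer is at (397,193.5) and the padlock body at (281,190), so neither has moved.

```bash
python3 - <<'E'
from h import *
c=np.load("w9.npz"); p=ray(c,(397,193.5),.007); print(p, ray(c,(281,190),.014))
pick(p[0]+.001,p[1]-.0018,op=.062)
bot.reach([.5,.25,.2],down(np.pi/2));snap("w10"); print(hold(),get_obs()["wrist_force"].round(1))
z=insert(.067,.095,.05)
print(get_obs()["position"],get_obs()["wrist_force"].round(1),hold())
if z<.0695:
    release(.055); bot.reach([.64,.06,.18],down(np.pi/2)); c=snap("w11"); print(get_obs()["time_s"])
E
```

```text
[0.57298023 0.40609242 0.007     ] [0.56747352 0.2926687  0.014     ]
grip 0.0357 [-1.4 -0.5  5.1]
grip 0.0332 [-1.5 -0.8  5.1]
lifted 0.0335 58.35
0.0332 [ 0.5  0.4 -0.1]
reached 0.067 [ 1.9 -0.5  3.3] 0.0332
[0.57889697 0.05955083 0.06746032] [ 1.1 -0.4  2.9] 0.0332
t 63.2583
63.6917
```

View pics/w11.png

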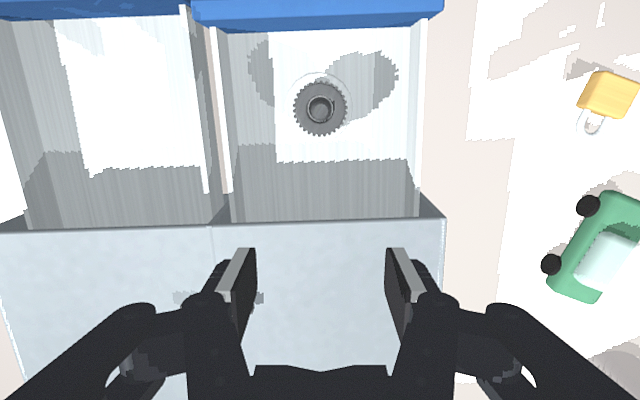

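Stack is complete in order, with the retainer on top at (320,108). Now the padlock.

```bash
python3 - <<'E'
from h import *
t=vision.read_camera("top")
for uv in((296.2,224.5),(352.4,227.9)): print("panel",ray(t,uv,.072).round(4))
bot.reach([.56,.29,.2],down(np.pi/2)); c=snap("w12")
h=cv2.cvtColor(c["frame"],cv2.COLOR_RGB2HSV); m=((abs(h[...,0].astype(int)-19)<9)&(h[...,1]>100)&(h[...,2]>60)).astype(np.uint8)
cs=cv2.findContours(m,cv2.RETR_EXTERNAL,cv2.CHAIN_APPROX_NONE)[0]; k=max(cs,key=cv2.contourArea); r=cv2.minAreaRect(k);print(r)
q=np.array([ray(c,v,.013)[:2] for v in cv2.boxPoints(r)]); ctr=q.mean(0); print(ctr,q.round(4).tolist())
e=[q[1]-q[0],q[2]-q[1]]; a=max(e,key=lambda v:abs(v[1])); yaw=np.arctan2(a[1],a[0])%np.pi; print("jaw yaw",yaw,[np.linalg.norm(v) for v in e])
assert abs(ctr-[.568,.291]).max()<.008 and abs(yaw-np.pi/2)<.7
pick(ctr[0]+.001,ctr[1]-.0015,yaw=yaw,op=.06,twice=False)
E
```

```text
panel [0.5155 0.0586 0.072 ]
panel [ 0.5098 -0.0998  0.072 ]
((320.9500427246094, 185.65000915527344), (36.99864959716797, 33.520145416259766), 18.434946060180664)
[0.56899176 0.29153748] [[0.5783, 0.2706], [0.5488, 0.2806], [0.5594, 0.3121], [0.5895, 0.3028]]
jaw yaw 1.2435785413370928 [np.float64(0.031117332182700314), np.float64(0.033206391194716696)]
grip 0.0328 [-1.3 -0.7  5.2]
lifted 0.0326 68.075
```

```bash
python3 - <<'E'
from h import *
Q=down(np.pi/2); T=[.575,-.097]
bot.reach([.5,.1,.22],Q); print(hold()); bot.reach(T+[.12],Q); print(hold())
bot.servo_line(T+[.042],velocity=.1); bot.servo_line(T+[.0395],velocity=.03); print(hold(),get_obs()["wrist_force"].round(1))
hand.move_gripper(.06); bot.servo_line(T+[.15],velocity=.15)
bot.reach([.64,-.02,.2],Q); a=snap("w13"); bot.reach([.35,-.02,.3],Q);b=snap("s13","scene");print(get_obs()["time_s"])
A=cv2.imread("pics/w13.png");B=cv2.imread("pics/s13.png")
cv2.imwrite("pics/m2.png",np.vstack([cv2.resize(A[:300],(640,300))[:250],B[:340]]))
E
```

```text
0.0325
0.0323
0.0327 [-0.6  0.3 -2.2]
74.1
```

View pics/m2.png

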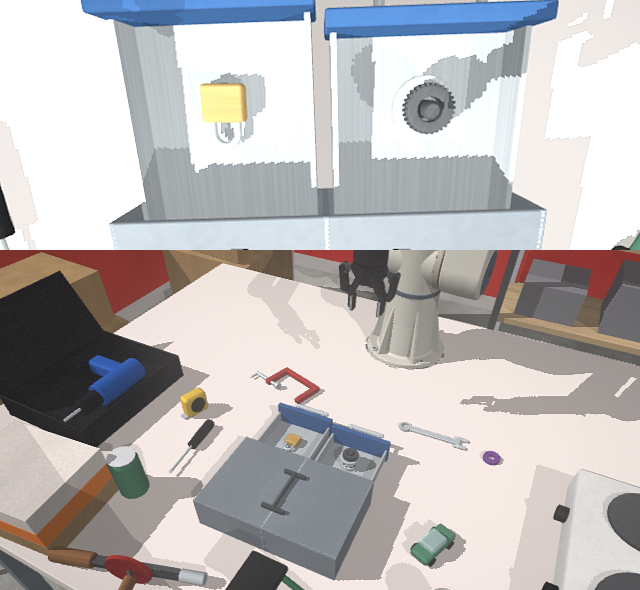

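The padlock lies in the tray and the stack is in the other drawer. No other padlock is on the table. Now I'll push each drawer on its pull bar, watching the force.

```bash
cat >> h.py <<'E'
def push(y,xbar,zt=.05):
    Q=down(np.pi/2); hand.move_gripper(0,20)
    bot.reach([xbar-.07,y,.15],Q); bot.servo_line([xbar-.07,y,zt],velocity=.15)
    bot.servo_line([xbar-.025,y,zt],velocity=.06); f0=get_obs()["wrist_force"].copy(); x=xbar-.025
    bot.servo_line([x+.10,y,zt],velocity=.05); x+=.10; print("mid",(get_obs()["wrist_force"]-f0).round(1))
    for _ in range(40):
        x+=.003; bot.servo_line([x,y,zt],velocity=.03); f=-(get_obs()["wrist_force"]-f0)[0]; print(round(x,4),f.round(1),end="; ")
        if f>14: break
    print("\nend",get_obs()["position"],get_obs()["time_s"])
E
python3 - <<'E'
from h import *
c=np.load("w4.npz"); print("chest front",ray(c,(320,224),.08))
push(.0595,.476)
E
```

```text
chest front [0.65136416 0.06305619 0.08      ]
mid [ 0.  -0.7 -0. ]
0.554 0.5; 0.557 0.4; 0.56 -0.2; 0.563 -0.1; 0.566 0.6; 0.569 -0.4; 0.572 -1.4; 0.575 1.4; 0.578 4.0; 0.581 1.3; 0.584 0.1; 0.587 0.6; 0.59 6.7; 0.593 15.8; 
end [0.58828619 0.05939611 0.04919852] 82.8167
```

The catch resistance peaked and dropped, then a hard stop came at x=0.588. Backing off and pushing the tray drawer the same way.

```bash
python3 - <<'E'
from h import *
def off():
    p=get_obs()["position"]; bot.servo_line([p[0]-.05,p[1],.05],velocity=.1); p=get_obs()["position"]; bot.servo_line([p[0],p[1],.16],velocity=.2)
off(); push(-.097,.470); off()
bot.reach([.40,-.35,.3],down(np.pi/2))
snap("t14","top"); snap("s14","scene"); print(get_obs()["time_s"])
A=cv2.imread("pics/t14.png")[90:290,200:440];B=cv2.imread("pics/s14.png")
cv2.imwrite("pics/m3.png",np.vstack([cv2.resize(A,(360,300)),cv2.resize(B[100:350,150:450],(360,300))]))
E
```

```text
mid [ 1.3  1.3 -0.6]
0.548 -0.7; 0.551 -0.1; 0.554 -0.3; 0.557 0.2; 0.56 -0.2; 0.563 0.3; 0.566 0.8; 0.569 -0.2; 0.572 -0.6; 0.575 -0.8; 0.578 0.9; 0.581 2.1; 0.584 3.2; 0.587 0.8; 0.59 -0.2; 0.593 1.1; 0.596 8.6; 0.599 17.5; 
end [ 0.59383506 -0.09668417  0.0490932 ] 93.65
96.375
```

View pics/m3.png

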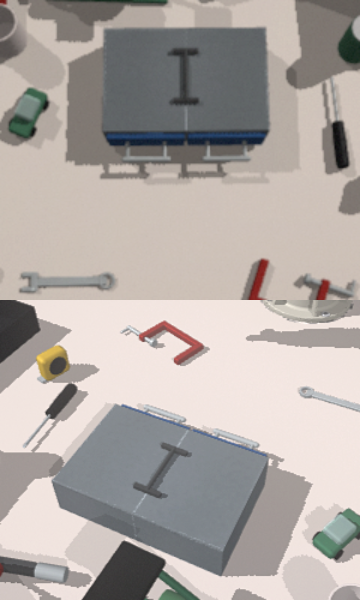

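Both drawers look home. The two stop positions differ by 6 mm, so I'll check whether chest yaw explains that.

```bash
python3 - <<'E'
from h import *
c=np.load("w11.npz"); a,b=ray(c,(232,221),.08),ray(c,(440,217),.08); print("front edge",a,b,"slope",(b-a)[0]/(b-a)[1])
c=np.load("t14.npz"); h=cv2.cvtColor(c["frame"],cv2.COLOR_RGB2HSV)
m=(abs(h[...,0].astype(int)-110)<10)&(h[...,1]>120)&(h[...,2]>30)
for A,ce,bb in blobs(m):
    if bb[0]<450: print(A,ce,bb.tolist(),ray(c,ce,.06).round(4))
# blue row profile and bar rows
for u in (275,290,315,330,355,370): print(u,np.where(m[:,u])[0].tolist())
p,q=ray(c,(269.5,177),.08),ray(c,(378.5,177),.08);print(p,q,(q-p)[0]/(q-p)[1])
E
```

```text
front edge [0.65033422 0.00269949 0.08      ] [0.64754067 0.14190184 0.08      ] slope -0.020068317584953897
219 [296.8 180.4] [271, 178, 52, 5] [0.6463 0.0621 0.06  ]
209 [349.9 179.9] [325, 178, 52, 6] [ 0.6519 -0.0919  0.06  ]
275 [179, 180, 181, 182]
290 [179, 180, 181, 182]
315 [179, 180, 181, 182]
330 [179, 180, 181, 182]
355 [178, 179, 180, 181]
370 [178, 179, 180, 181]
[0.64922561 0.139178   0.08      ] [ 0.65751117 -0.17242368  0.08      ] -0.02659025977785633
```

```bash
python3 -c "
from h import *
hand_in(); print(get_obs()['time_s'])"
```

```text
the job is handed in; nothing more can be done
the job is handed in; nothing more can be done
```

The chest is packed and the job was handed in at about 96 s on the robot's clock, with no verdict reported.

- **Spindle stack:** The bearing, spacer, washer and retainer collar went onto the post in that order. Each reached its expected seated height with under 8 N of contact force. A wrist picture taken before closing showed the collar on top, with the post through it.
- **Padlock:** I found only one padlock on the table, in both the top and scene views. It was laid flat in the tray drawer, and a picture confirmed it.
- **Drawers:** Each was pushed by its pull bar at about 50 mm/s, then in short 30 mm/s steps through the catch. Both showed the catch's resistance, a drop as it pulled in, and then a hard stop at 16–17 N. The final pictures show both fronts closed against the chest.
- **Other goods:** I did not handle the other goods or the purple look-alike bearing. The final pictures show the car, wrench, clamp, tape measure and screwdriver where they were; the purple bearing was last seen in place just before I closed the drawers.

**One small disagreement:** the two drawers stopped 5.5 mm apart in x. The chest is turned slightly (slope 0.020–0.027), which explains 3–4 mm of that. The remaining 1–2 mm is within measurement error.

I saw no knocked part and no loosened grip during the run. The hand-in left the arm clear of everything.

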